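# Lock the noodle press cover with its locating pin

### The arm

A 7-joint arm with a two-finger parallel gripper is mounted at the origin on the work surface. World frame = base frame: x ahead of the robot, y to its left, z up, the work surface at z = 0. Lengths are in m, angles in rad, forces in N, time in s.
With the tool pointing down it reaches from about 0.425 to 1.025 m from the base axis. Payload 3.6 kg.
Tool frame: the origin (TCP) lies between the finger pads; the fingertips stand 22 mm ahead of it and the grasp point (between the pads) lies 3 mm ahead of it; x points along the fingers, y is the direction in which the jaws open and shut, and the axes are right-handed (so a half turn about x gives the same grasp; the last joint's range is limited). The gripper opens to 85 mm and grips with 20 to 120 N. Pads are 22 mm wide; open, the fingers measure 114 mm over their backs; the gripper's body (76 mm by 85 mm) begins 54 mm behind the grasp point. The pads swing forward as they close: fully open they stand 13 mm farther back than shut.
Start: joints at [-1.282, 0.591, 0.048, 1.609, -0.033, 0.943, -0.034], TCP at [0.27, 0.673, 0.253] pointing down, gripper open.
Joint ranges: [-2.69, 2.69], [-0.47, 2.24], [-1.27, 1.36], [0.19, 2.51], [-1.53, 4.68], [0.08, 2.07], [-3.09, 3.09]. Speed limits (rad/s): [2.57, 2.57, 3.14, 3.14, 3.14, 3.14, 3.14].

### API

Orientations are given as a 3x3 rotation matrix whose columns are the frame's x, y, z axes.
In Python, from rig import bot gives the robot as it stands.
- The arm moves only by the shell command python3 -m creep 'ROWS' [FORCE]. ROWS is JSON, a list of rows, each a list of 3 entries, a list of its own where there are three numbers: the finger opening in mm, from 0 to 85.4, then the shift along the tool's x, y, z in mm, then the turn, a rotation vector about the tool's x, y, z in degrees. A call has 1 to 10 rows; each row shifts and turns the commanded pose from where the row before left it, along the tool's axes as they then stand; what a row does not reach is not made up. A row lasts 1/12 s, in which the tool goes at most 41.7 mm and 7.16 degrees, less where a joint would pass 70% of its speed; a pose out of reach is approached as far as the arm can. A call with a gripper value outside its range is refused whole. The fingers move at their own pace and stop on an object; FORCE is the grip in N (left out, the last holds). Time passes only in rows, so rows that do not move let the fingers close. It gives the time, the measured TCP pose, the force and the opening at its end, in the units of the state.
- bot.get_state(): the state, without advancing time (a new reading comes with each control period).
- bot.get_image(name): name is "scene" or "top"; returns the picture (480x640x3 uint8, red, green, blue); there is no depth.
- bot.calibration(name): a dict with "vertical_fov" (degrees; the focal length in pixels is half the picture's height over the tangent of half this angle, whatever the lens; pixels are square), "cx", "cy" (the principal point, pixels), "eye" and "orientation" of the camera in the world. Camera axes: x right, y down, z forward; pixel columns grow to the right and rows downward; lengths in m; the calibration is good to about 2 mm. A picture is of the moment at which its call begins. calibration takes no time and is no camera call.
- bot.close_job(): hands the job in, once; it reports no verdict.
The state is a dict: "clock": time; "q": joint angles; "dq": joint speeds; "tau": joint torques, N m; "tool_pos": TCP position; "eef_rot": TCP orientation; "wrist_force": force on the tool from outside, world axes, zero at the start; "ft_torque": the same for the moment, N m; "width": finger opening in m.
Only numpy, scipy, OpenCV 4.12 (cv2) and the standard library are available. Lean on these libraries where they do the work, as an engineer would, in place of code of your own. Each camera call takes 0.05 s, during which the arm holds its last target.

### The job

Lock the sprung cover of the noodle press: take the locating pin from its holder, feel along the slot in the cover with the pin's nose until it drops into the hidden socket, then press it fully home so its collar sits flush on the cover, and let go. Work gently, never pressing on the press with more than 30 N in any direction, and leave the bowl, jar and spatula where they are.

Things in the scene. Friction and masses are not known exactly. Their poses are not given: they have to be found in the camera images.
- pin: Loose upright steel locating pin, 103 mm long, about 150 g. Origin at the centre of its nose tip, z up along the pin. Round shank 10 mm across, 45 mm long; its lowest 6 mm taper to a 6 mm flat nose. Above the shank a round collar 36 mm across, 6 mm thick (45 to 51 mm above the origin). Starts standing in the holder, collar on the holder's top.
- pin_handle (a point): Middle of the pin's black square handle, 77 mm above the nose tip. The handle is 24 x 24 mm and 52 mm tall (51 to 103 mm above the nose), sides along the pin's x and y.
- holder: Fixed aluminium block 60 x 60 x 52 mm with an upright through hole 13 mm across in its middle. Origin at the centre of its underside.
- housing: Fixed blue housing of the noodle press, 200 mm (its x) by 270 mm (its y), 46 mm tall, origin at the centre of its underside. It carries the cover. No contact with it or with what it carries may exceed 30 N.
- cover: Flat steel cover, 150 mm (x) by 230 mm (y). Origin in the plane of its top face, 66 mm above the table, at the middle of its slot; z up. The slot runs along y, 24 mm wide, 96 mm long, 3 mm deep down to a flat steel bar that does not move. The cover is sprung: it sinks once pressed with 2 N, 1 mm more per 1.5 N, by up to 8 mm (14 N), then is hard.
- slot_left (a point): End of the slot at the cover's y = +48 mm, at the top face. The socket is an upright hole in the bar 13 mm across, on the slot's centre line (x = 0), within 30 mm of the slot's middle, elsewhere each time. A steel dust plug, flush with the bar and filling the hole, hides it; the plug sinks under a push of 0.4 to 0.9 N.
- slot_right (a point): End of the slot at the cover's y = -48 mm, at the top face. Once the nose is 18 mm below the top face, a follower in the socket resists with about 6 N, down to the end; it does not spring back. Fully home, the collar rests on the cover and the nose is 45 mm below its top face.
- bowl: Loose steel bowl, 140 mm across, 55 mm tall, to be left alone. Origin under its centre.
- jar: Loose closed jar, 64 mm across, 100 mm tall, to be left alone. Origin under its centre.
- spatula: Loose spatula lying on the table, 240 mm long, to be left alone. Origin near the middle of its length.
Not all that is in view belongs to the job. There is more than one size of the holder; the one meant has the size given above.

How it is judged:
On the way, in this order (a step that is already met when the one before it is completed fails the run):
1. the pin is lifted clear of the holder (z of pin in the frame of holder above 0.056 m), for 0.1 s.
2. the pin's nose has dropped into the socket: upright, more than 12 mm below the cover's top face, within the slot (z of pin in the frame of cover below -0.012 m and x of pin in the frame of cover between -0.008 and 0.008 m and y of pin in the frame of cover between -0.04 and 0.04 m and angle between pin's own z axis and vertical below 0.25 rad), for 0.1 s.
At the end, for the whole second after the job is handed in: The pin stands upright (within 0.1 rad) in the socket in the slot, its nose at least 42 mm below the cover's top face (collar within 3 mm of the cover), released and at rest (below 20 mm/s) (z of pin in the frame of cover below -0.042 m and x of pin in the frame of cover between -0.008 and 0.008 m and y of pin in the frame of cover between -0.04 and 0.04 m and angle between pin's own z axis and vertical below 0.1 rad and linear speed of pin below 0.02 m/s); the robot touches nothing.
It fails at once if anything presses on the press (housing, cover or what they carry) with more than 30 N (contact force between anything else and housing above 30 N).
It fails at once if the bowl, jar or spatula is moved by more than 20 mm (distance of any of bowl, jar, spatula from where it was at the start of the episode above 0.02 m).
It also fails if it takes over 72 s, if anything falls off the work surface, if the arm or the gripper's body presses on something with over 40 N, if the wrist force passes 120 N, or if a joint passes its speed limit or range.

## Working session

There is one attempt and no reset: what is moved stays moved. The work goes in short steps, Python scripts to look and compute and a shell command to move; the robot and the scene stay as the last step left them, time stands still between calls to the robot, and variables do not carry over. Pictures are saved under pics/ and viewed, and the job is handed in when it is done.

```bash
mkdir -p pics; ls; python3 - <<'E'
from rig import bot
import cv2
for n in("scene","top"):
    im=bot.get_image(n); cv2.imwrite(f"pics/{n}0.png",im[:,:,::-1]); print(n,bot.calibration(n))
s=bot.get_state(); print(s)
E
```

```text
pics
scene {'vertical_fov': 57.22086816344603, 'cx': 319.63505601054993, 'cy': 237.82282750757668, 'eye': array([1.33442027, 0.1858723 , 0.66745815]), 'orientation': array([[-0.30394048,  0.57814035, -0.75721458],
       [ 0.95244362,  0.20251096, -0.22768501],
       [ 0.02171036, -0.79040689, -0.61219736]])}
top {'vertical_fov': 56.394467655258914, 'cx': 321.5074575702816, 'cy': 240.19242339403397, 'eye': array([ 0.42170822, -0.01291773,  1.06569657]), 'orientation': array([[-0.02177905, -0.98135641,  0.19095884],
       [-0.99975596,  0.02067086, -0.00779356],
       [ 0.00370098, -0.19108197, -0.98156711]])}
{'clock': 0.1, 'q': array([-1.28249257,  0.59202927,  0.04829144,  1.60971712, -0.03327489,
        0.9426848 , -0.03368937]), 'dq': array([-0.00042092, -0.00087663, -0.0002215 , -0.00358929, -0.00107334,
        0.00128107,  0.00121865]), 'tau': array([ 5.10317550e-03, -5.49999297e+01,  1.55279595e+00, -1.98823625e+01,
        9.59305238e-03,  3.89782552e-03,  5.68269996e-06]), 'tool_pos': array([0.26985425, 0.67214281, 0.25224485]), 'eef_rot': array([[-6.37886221e-04,  3.72486870e-01,  9.28037243e-01],
       [-1.93197255e-03,  9.28035241e-01, -3.72487394e-01],
       [-9.99997930e-01, -2.03054706e-03,  1.27653515e-04]]), 'wrist_force': array([-0.35628393,  0.15575021,  0.1096028 ]), 'ft_torque': array([-0.00177523, -0.01913014,  0.05007243]), 'width': 0.08548163561410564}
```

View pics/scene0.png

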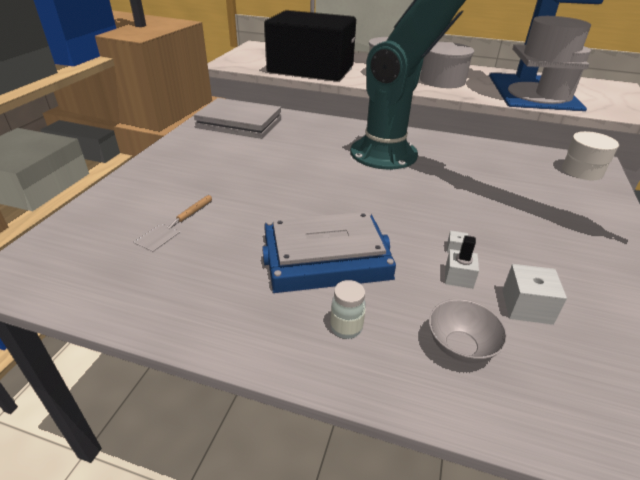

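View pics/top0.png

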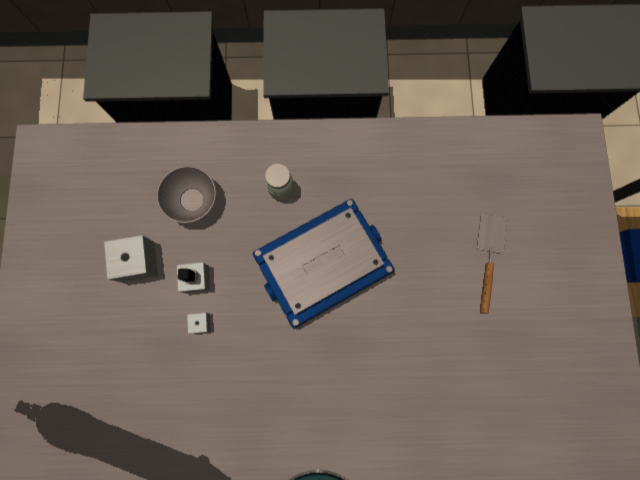

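```bash
cat > h.py <<'E'
import numpy as np, cv2
from rig import bot
def ray(n,u,v):
    c=bot.calibration(n); f=240/np.tan(np.radians(c['vertical_fov']/2))
    d=c['orientation']@np.array([(u-c['cx'])/f,(v-c['cy'])/f,1]); return c['eye'],d
def plane(n,u,v,z):
    e,d=ray(n,u,v); return e+d*(z-e[2])/d[2]
def proj(n,p):
    c=bot.calibration(n); f=240/np.tan(np.radians(c['vertical_fov']/2))
    q=c['orientation'].T@(np.array(p)-c['eye']); return f*q[0]/q[2]+c['cx'],f*q[1]/q[2]+c['cy']
E
python3 - <<'E'
import cv2,numpy as np
a=cv2.imread('pics/top0.png');b=cv2.imread('pics/scene0.png')
A=cv2.resize(a[235:335,100:220],None,fx=3.3,fy=5*.66,interpolation=cv2.INTER_CUBIC)
B=cv2.resize(b[225:325,440:560],None,fx=3.3,fy=3.3,interpolation=cv2.INTER_CUBIC)
cv2.imwrite('pics/c1.png',np.hstack([A,B]))
A=cv2.resize(a[190:335,240:405],None,fx=4,fy=4,interpolation=cv2.INTER_CUBIC)
cv2.imwrite('pics/c2.png',A)
B=cv2.resize(b[195:300,250:405],None,fx=5,fy=5,interpolation=cv2.INTER_CUBIC)
cv2.imwrite('pics/c3.png',B)
E
```

```text
(no output)
```

View pics/c1.png

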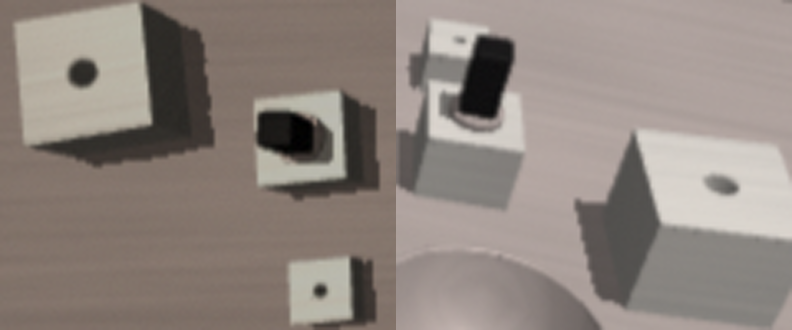

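View pics/c2.png

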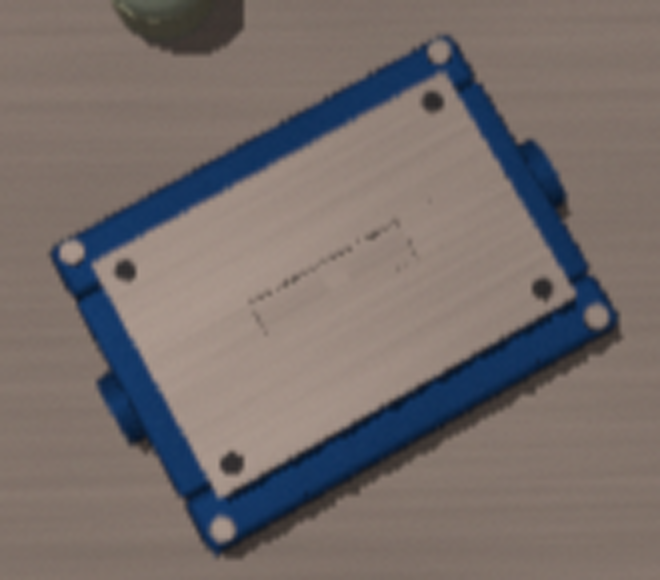

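View pics/c3.png

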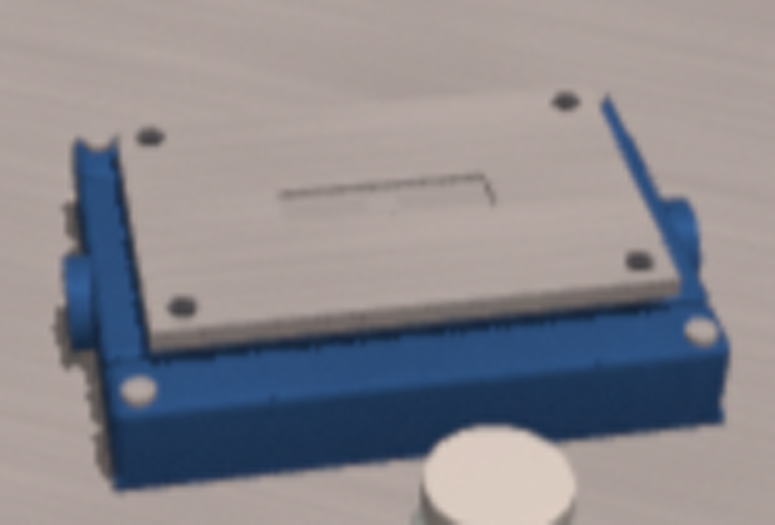

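```bash
cat > m.py <<'E'
from h import *
def blobs(n,img,roi,thr,amin,amax,f=4):
    x0,y0,x1,y1=roi; c=cv2.resize(cv2.cvtColor(img,cv2.COLOR_BGR2GRAY)[y0:y1,x0:x1],None,fx=f,fy=f,interpolation=cv2.INTER_CUBIC)
    k,l,s,ce=cv2.connectedComponentsWithStats((c<thr).astype(np.uint8))
    out=[]
    for i in range(1,k):
        if amin<s[i,4]<amax: out.append((ce[i,0]/f+x0-.375,ce[i,1]/f+y0-.375,s[i,4]))
    return out
E
python3 - <<'E'
from m import *
a=cv2.imread('pics/top0.png');b=cv2.imread('pics/scene0.png')
for n,im,roi in(('top',a,(260,205,390,315)),('scene',b,(272,208,388,262))):
  for t in (75,90):
    r=[x for x in blobs(n,im,roi,t,150,700)]
    print(n,t)
    for x in r: print(np.round(x,1),np.round(plane(n,x[0],x[1],.066),4))
# slot corners
C=[(250,300),(397,222),(415,256),(265,333)]
for u,v in C: print('slot top',np.round(plane('top',u/4+240-.375,v/4+190-.375,.066),4))
for u,v in [(280,194),(484,176),(494,205)]: print('slot scene',np.round(plane('scene',u/5+250-.4,v/5+195-.4,.066),4))
E
```

```text
top 75
[347.8 215.  271. ] [ 0.6741 -0.0825  0.066 ]
[271.  257.1 235. ] [0.5797 0.0941 0.066 ]
[375.2 261.7 278. ] [ 0.5642 -0.1408  0.066 ]
[297.5 305.4 293. ] [0.4704 0.0353 0.066 ]
top 90
[347.7 215.  347. ] [ 0.6741 -0.0823  0.066 ]
[270.9 257.1 293. ] [0.5796 0.0942 0.066 ]
[375.2 261.8 354. ] [ 0.5641 -0.1409  0.066 ]
[297.5 305.4 359. ] [0.4703 0.0353 0.066 ]
scene 75
[382.8 236.4 193. ] [0.5386 0.0951 0.066 ]
[385.7 244.  239. ] [0.5635 0.1066 0.066 ]
scene 90
[286.1 256.1 160. ] [ 0.6742 -0.0855  0.066 ]
slot top [0.5611 0.024  0.066 ]
slot top [ 0.604 -0.06   0.066]
slot top [ 0.5842 -0.0696  0.066 ]
slot top [0.5423 0.0158 0.066 ]
slot scene [ 0.5854 -0.0727  0.066 ]
slot scene [0.5416 0.011  0.066 ]
slot scene [0.5613 0.0209 0.066 ]
```

```bash
python3 - <<'E'
from m import *
b=cv2.imread('pics/scene0.png')
a=cv2.imread('pics/top0.png')
g=cv2.cvtColor(b,cv2.COLOR_BGR2GRAY).astype(float)
P=[]
for cu,cv in ((150,136),(565,101),(182,306),(638,261)):
    u=int(round(cu/5+250));v=int(round(cv/5+195))
    w=g[v-5:v+6,u-6:u+7]; d=np.clip(np.median(w)-w-15,0,None)
    yy,xx=np.mgrid[v-5:v+6,u-6:u+7]; uu=(d*xx).sum()/d.sum(); vv=(d*yy).sum()/d.sum()
    p=plane('scene',uu,vv,.066);P.append(p);print(uu,vv,p)
print(np.mean(P,0))
# black handle & holder, top
for n,im,roi in(('top',a,(172,255,212,298)),('scene',b,(440,228,485,290))):
    for t in (45,): print(n,blobs(n,im,roi,t,300,99999))
# holder top corners by white mask
for n,im,roi in(('top',a,(172,255,215,300)),('scene',b,(440,228,485,292))):
    x0,y0,x1,y1=roi; g=cv2.cvtColor(im,cv2.COLOR_BGR2GRAY)[y0:y1,x0:x1]
    print(np.histogram(g,12)[0],g.max()); cv2.imwrite(f'pics/hold_{n}.png',cv2.resize(im[y0:y1,x0:x1],None,fx=10,fy=9,interpolation=cv2.INTER_CUBIC))
E
```

```text
279.48205128205126 222.12205128205127 [ 0.56449096 -0.14446007  0.066     ]
362.6899313501144 214.85697940503434 [0.47039892 0.03249182 0.066     ]
286.4454604833442 257.24101894186805 [ 0.67728113 -0.0835494   0.066     ]
379.4456079115765 247.2414194299011 [0.57928606 0.09569507 0.066     ]
[ 0.57286427 -0.02495565  0.066     ]
top [(np.float64(206.70105304212169), np.float64(277.53159126365057), np.int32(1282)), (np.float64(186.4315335138795), np.float64(275.0329214624238), np.int32(2954))]
scene [(np.float64(466.91922604422604), np.float64(248.11222358722358), np.int32(4070))]
[ 70  92 118 218  81  58  41 775  90  53  46 293] 185
[226  28  24  14 183  78 385 336 398 820  93 295] 213
```

View pics/hold_top.png

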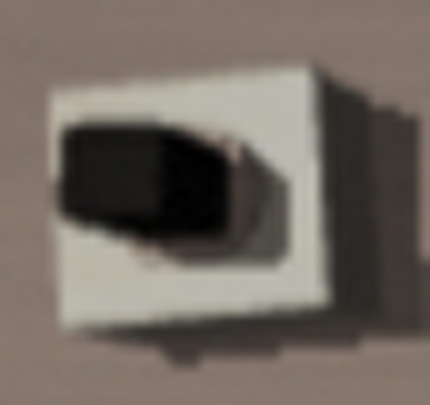

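View pics/hold_scene.png

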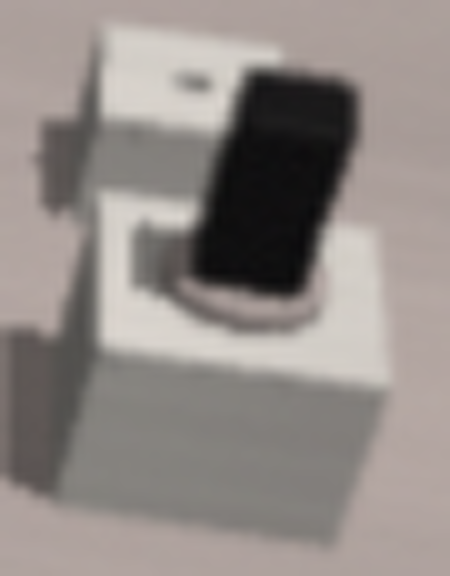

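```bash
python3 - <<'E'
from m import *
C=[plane('top',172+u/10-.45,255+v/9-.45,.052) for u,v in[(50,90),(312,65),(330,303),(62,328)]]
print(np.round(C,4),np.mean(C,0)); print([np.linalg.norm(C[i]-C[i-1]) for i in range(4)])
d=C[1]-C[0]; print('yaw edge',np.degrees(np.arctan2(*d[1::-1])))
C=[plane('scene',440+u/10-.45,228+v/9-.45,.052) for u,v in[(100,192),(378,228),(390,387),(98,352)]]
print(np.round(C,4),np.mean(C,0)); print([np.linalg.norm(C[i]-C[i-1]) for i in range(4)])
d=C[1]-C[0]; print('yaw edge',np.degrees(np.arctan2(*d[1::-1])))
C=[plane('top',172+u/10-.45,255+v/9-.45,.110) for u,v in[(62,128),(162,125),(164,222),(62,215)]]
print('handle',np.round(C,4),np.mean(C,0)); print([np.linalg.norm(C[i]-C[i-1]) for i in range(4)])
C=[plane('scene',440+u/10-.45,228+v/9-.45,.110) for u,v in[(248,72),(355,80),(348,138),(238,122)]]
print('handle',np.round(C,4),np.mean(C,0)); print([np.linalg.norm(C[i]-C[i-1]) for i in range(4)])
d=C[1]-C[0]; print('yaw edge',np.degrees(np.arctan2(*d[1::-1])))
for p in((.5,.29,.11),):print(proj('top',p))
# jar, bowl, big holder rough
for nm,u,v,z in(('jar top',278,176,.1),('bowl',187,196,.055),('big',126,257,.08),('small',198,323,.04)): print(nm,plane('top',u,v,z))
E
```

```text
[[0.5693 0.3107 0.052 ]
 [0.5744 0.2512 0.052 ]
 [0.514  0.2454 0.052 ]
 [0.5091 0.3056 0.052 ]] [0.54172257 0.27824214 0.052     ]
[np.float64(0.0604391038554805), np.float64(0.05970213524212621), np.float64(0.06067156741295575), np.float64(0.060376632984974955)]
yaw edge -85.07061429253667
[[0.5156 0.2435 0.052 ]
 [0.5095 0.3035 0.052 ]
 [0.5697 0.3078 0.052 ]
 [0.5773 0.248  0.052 ]] [0.54302468 0.27569693 0.052     ]
[np.float64(0.0619306246730582), np.float64(0.060219754476394396), np.float64(0.06033470564270157), np.float64(0.06029079018767128)]
yaw edge 95.77073764290222
handle [[0.5517 0.2893 0.11  ]
 [0.5519 0.2679 0.11  ]
 [0.5287 0.2666 0.11  ]
 [0.5309 0.2884 0.11  ]] [0.54079764 0.27803749 0.11      ]
[np.float64(0.02082435227241976), np.float64(0.021405137065758795), np.float64(0.02323774542590092), np.float64(0.021929725741767356)]
handle [[0.5365 0.2643 0.11  ]
 [0.5322 0.286  0.11  ]
 [0.5555 0.2854 0.11  ]
 [0.5569 0.2633 0.11  ]] [0.54528929 0.27474373 0.11      ]
[np.float64(0.02040814252429181), np.float64(0.022117222010040186), np.float64(0.023317923156574133), np.float64(0.022085004940500218)]
yaw edge 101.33210765871308
(np.float64(176.43643446335508), np.float64(292.9523828845085))
jar top [0.75941542 0.07450284 0.1       ]
bowl [0.7304107  0.29178289 0.055     ]
big [0.5845625  0.41467793 0.08      ]
small [0.43725951 0.26101986 0.04      ]
```

Candidates: pin in the 60 mm holder, top (191,277) / scene (463,265); small holder at (198,323), empty; big holder at (126,257), empty. The corner measurement gives 60×60 mm for the middle one, and it carries the pin with its black handle. I choose that one, at about (0.542, 0.277). The cover's slot centre is about (0.5725, −0.024), with the slot axis at yaw 118°. Both cameras agree within 3 mm.

```bash
python3 -m creep '[[85,[0,-22,33],[0,0,0]],[85,[0,-22,33],[0,0,0]],[85,[0,-22,33],[0,0,0]],[85,[0,-22,33],[0,0,0]],[85,[0,-22,33],[0,0,0]],[85,[0,-22,33],[0,0,0]],[85,[0,-22,33],[0,0,0]],[85,[0,-22,33],[0,0,0]],[85,[0,-22,33],[0,0,0]],[85,[0,-22,33],[0,0,0]]]' 40
python3 -m creep '[[85,[20,-20,30],[0,0,0]],[85,[20,-20,30],[0,0,0]],[85,[15,-6,10],[-6.75,0,0]],[85,[0,0,0],[-6.75,0,0]],[85,[0,0,0],[-6.75,0,0]],[85,[0,0,0],[-6.75,0,0]],[85,[0,0,0],[0,0,0]],[85,[0,0,0],[0,0,0]]]'
```

```text
clock: 0.93
tool_pos: [0.4949, 0.3438, 0.253]
eef_rot: [[-0.001, 0.372, 0.928], [-0.0, 0.928, -0.372], [-1.0, -0.001, -0.0]]
wrist_force: [0.3, 0.3, -0.0]
width: 0.0852
clock: 1.6
tool_pos: [0.5421, 0.2767, 0.198]
eef_rot: [[-0.001, -0.086, 0.996], [-0.0, 0.996, 0.086], [-1.0, 0.0, -0.001]]
wrist_force: [0.5, 0.3, -0.2]
width: 0.0849
```

```bash
python3 - <<'E'
from m import *
a=bot.get_image('top')[:,:,::-1];b=bot.get_image('scene')[:,:,::-1]
A=cv2.resize(a[200:330,120:260],None,fx=2.8,fy=2.8,interpolation=cv2.INTER_CUBIC)
B=cv2.resize(b[150:280,400:540],None,fx=2.8,fy=2.8,interpolation=cv2.INTER_CUBIC)
cv2.imwrite('pics/g1.png',np.hstack([A,B]))
E
```

```text
(no output)
```

View pics/g1.png

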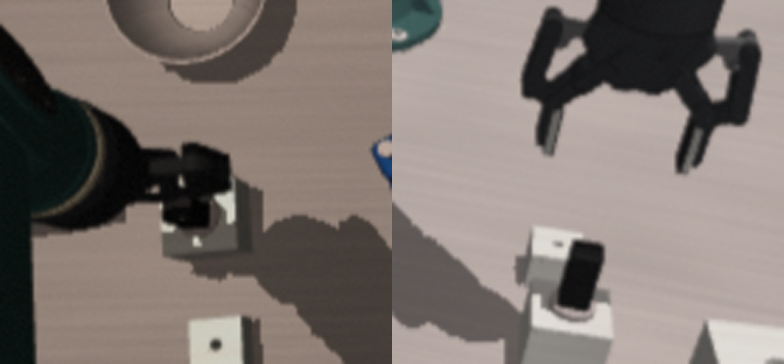

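```bash
python3 - <<'E'
from m import *
for z in(.176,.189): print(proj('scene',(.5421,.2767,z)), plane('scene',480.4,207.9,z))
print(proj('scene',(.542,.277,.11)),proj('scene',(.543,.2755,.11)))
E
```

```text
(np.float64(477.93737312469955), np.float64(212.21363830700813)) [0.52419399 0.28098501 0.176     ]
(np.float64(479.52423754917265), np.float64(206.79628667929802)) [0.54562601 0.2784691  0.189     ]
(np.float64(470.4541343319438), np.float64(238.2735484537136)) (np.float64(469.69375876764843), np.float64(238.40495419271898))
```

```bash
python3 -m creep '[[85,[25,0,0],[0,0,0]],[60,[25,0,0],[0,0,0]],[60,[25,0,0],[0,0,0]],[50,[21,0,0],[0,0,0]],[50,[10,0,0],[0,0,0]],[40,[0,0,0],[0,0,0]],[40,[0,0,0],[0,0,0]]]' 30
python3 - <<'E'
from m import *
a=bot.get_image('top')[:,:,::-1];b=bot.get_image('scene')[:,:,::-1]
A=cv2.resize(a[220:320,130:230],None,fx=4,fy=4,interpolation=cv2.INTER_CUBIC)
B=cv2.resize(b[200:300,410:510],None,fx=4,fy=4,interpolation=cv2.INTER_CUBIC)
cv2.imwrite('pics/g2.png',np.hstack([A,B]))
E
```

```text
clock: 2.28
tool_pos: [0.5422, 0.2772, 0.0924]
eef_rot: [[-0.0, -0.089, 0.996], [-0.0, 0.996, 0.089], [-1.0, -0.0, -0.0]]
wrist_force: [0.7, 0.2, 0.2]
width: 0.0404
```

View pics/g2.png

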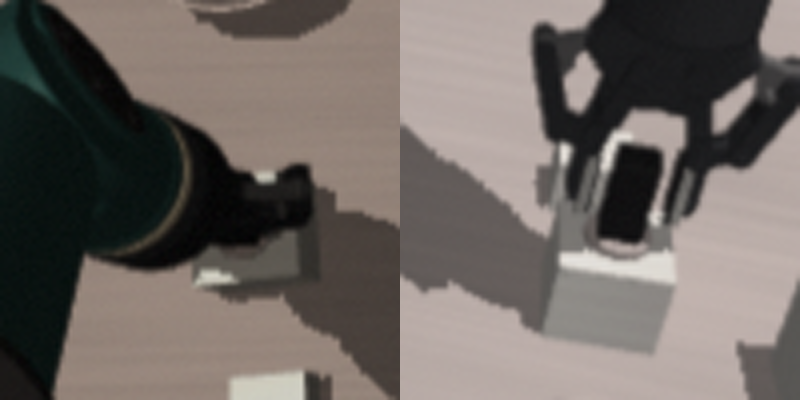

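```bash
python3 -m creep '[[30,[0,0,0],[0,0,0]],[26,[0,0,0],[0,0,0]],[22,[0,0,0],[0,0,0]],[15,[0,0,0],[0,0,0]],[10,[0,0,0],[0,0,0]],[0,[0,0,0],[0,0,0]],[0,[0,0,0],[0,0,0]],[0,[0,0,0],[0,0,0]]]' 30
```

```text
clock: 3.05
tool_pos: [0.5431, 0.2775, 0.0937]
eef_rot: [[0.002, -0.089, 0.996], [0.001, 0.996, 0.089], [-1.0, 0.001, 0.002]]
wrist_force: [-0.5, -0.7, 6.4]
width: 0.025
```

```bash
python3 -m creep '[[0,[0,0,0],[0,0,0]],[0,[0,0,0],[0,0,0]],[0,[-2,0,0],[0,0,0]],[0,[0,0,0],[0,0,0]]]' 60
python3 - <<'E'
from m import *
b=bot.get_image('scene')[:,:,::-1]
B=cv2.resize(b[190:290,410:530],None,fx=5,fy=5,interpolation=cv2.INTER_CUBIC)
cv2.imwrite('pics/g3.png',B); s=bot.get_state(); print(s['wrist_force'],s['tool_pos'],s['width'],s['ft_torque'])
E
```

```text
clock: 3.38
tool_pos: [0.5422, 0.2768, 0.0946]
eef_rot: [[0.0, -0.089, 0.996], [-0.0, 0.996, 0.089], [-1.0, -0.0, 0.0]]
wrist_force: [0.3, 0.4, -1.4]
width: 0.0238
[ 0.82853851  0.06463247 -0.70726185] [0.54203225 0.27672289 0.09431353] 0.024120787620061715 [ 0.07832019 -0.09032365  0.02015102]
```

View pics/g3.png

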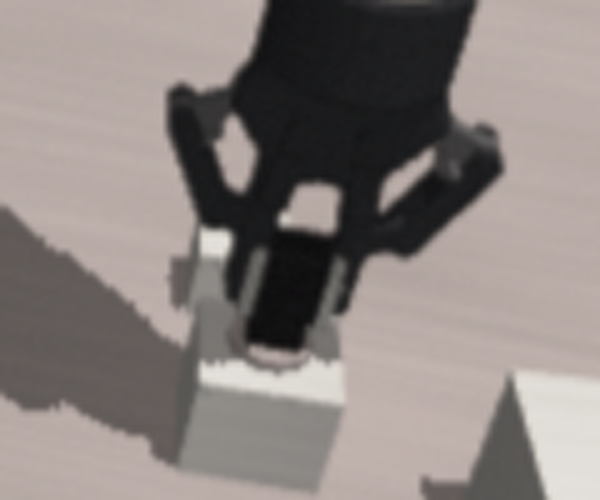

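```bash
python3 -m creep '[[0,[-10,0,0],[0,0,0]],[0,[-20,0,0],[0,0,0]],[0,[-30,0,0],[0,0,0]],[0,[-30,0,0],[0,0,0]],[0,[-20,0,0],[0,0,0]],[0,[0,0,0],[0,0,0]],[0,[0,0,0],[0,0,0]]]' 60
python3 - <<'E'
from m import *
a=bot.get_image('top')[:,:,::-1];b=bot.get_image('scene')[:,:,::-1]
A=cv2.resize(a[220:320,130:230],None,fx=4,fy=4,interpolation=cv2.INTER_CUBIC)
B=cv2.resize(b[150:250,410:510],None,fx=4,fy=4,interpolation=cv2.INTER_CUBIC)
cv2.imwrite('pics/g4.png',np.hstack([A,B])); s=bot.get_state(); print(s['wrist_force'],s['tool_pos'],s['width'],s['ft_torque'])
E
```

```text
clock: 4.02
tool_pos: [0.5426, 0.277, 0.2056]
eef_rot: [[0.002, -0.089, 0.996], [0.001, 0.996, 0.089], [-1.0, 0.001, 0.002]]
wrist_force: [-0.9, 0.6, -1.8]
width: 0.0239
[ 0.48398157  0.27515777 -1.47037251] [0.54108288 0.27616535 0.20315811] 0.02377466586513998 [0.0017492  0.01994836 0.00039974]
```

View pics/g4.png

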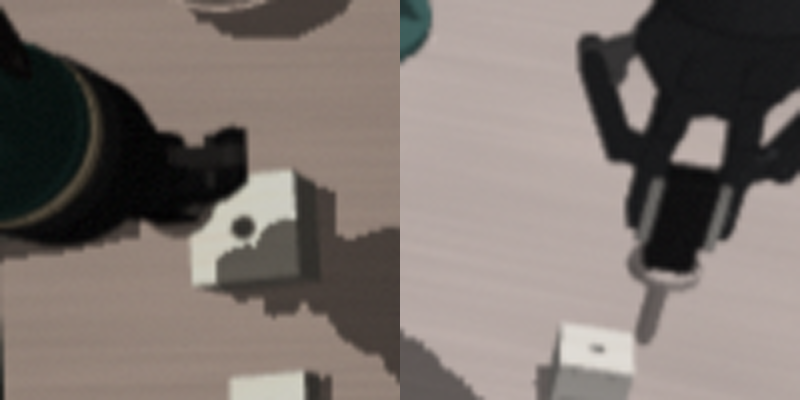

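```bash
python3 - <<'E'
from m import *
print(plane('top',190.1,276.6,.052))
for z in(.112,.118,.124):print(plane('scene',470.9,234.3,z), proj('scene',(.5415,.2764,z)))
E
```

```text
[0.54107153 0.27891066 0.052     ]
[0.53026335 0.2769578  0.112     ] (np.float64(470.3905196184211), np.float64(237.3213344318727))
[0.53894977 0.2759739  0.118     ] (np.float64(471.0574964001756), np.float64(235.04172998898866))
[0.54763619 0.27499    0.124     ] (np.float64(471.7298428728616), np.float64(232.74377292628446))
```

```bash
python3 - <<'E'
from m import *
a=cv2.imread('pics/top0.png');b=cv2.imread('pics/scene0.png')
def enh(c,f):
    c=cv2.resize(c,None,fx=f,fy=f,interpolation=cv2.INTER_CUBIC).astype(float)
    m=np.median(c.reshape(-1,3),0); return np.clip(128+(c-m)*6,0,255).astype(np.uint8)
A=enh(a[235:285,290:355],9);B=enh(b[222:248,295:360],9)
cv2.imwrite('pics/e1.png',A);cv2.imwrite('pics/e2.png',B)
# expected pixel positions along slot
for n in('top','scene'):
  print(n,[tuple(np.round(proj(n,(.5725-.471*t,-.0245+.882*t,.063)),1)) for t in(-.048,-.03,0,.03,.048)])
E
```

```text
top [(np.float64(341.9), np.float64(249.1)), (np.float64(335.0), np.float64(253.0)), (np.float64(323.5), np.float64(259.4)), (np.float64(312.0), np.float64(265.8)), (np.float64(305.0), np.float64(269.7))]
scene [(np.float64(306.7), np.float64(237.5)), (np.float64(314.6), np.float64(236.7)), (np.float64(327.6), np.float64(235.5)), (np.float64(340.6), np.float64(234.2)), (np.float64(348.3), np.float64(233.5))]
```

View pics/e1.png

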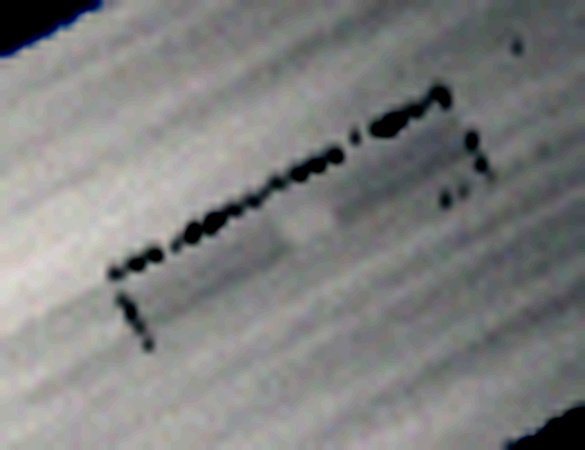

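View pics/e2.png

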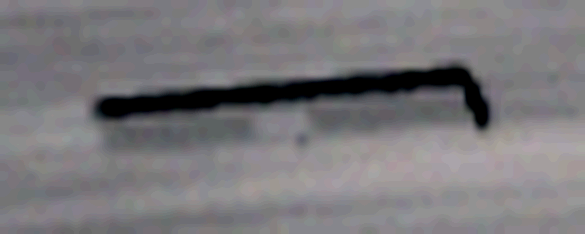

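The pin is held upright. In the contrast-enhanced slot, the bar shows a lighter patch near the middle, at top (324,259) and scene (326,235). It may be the plug, about y = −3 mm on the cover. I'll land on the bar beside it and feel towards it.

```bash
python3 -m creep '[[0,[0,-20,0],[0,0,0]],[0,[0,-39,0],[0,0,0]],[0,[0,-39,0],[0,0,0]],[0,[0,-39,0],[0,0,0]],[0,[0,-39,0],[0,0,0]],[0,[0,-39,0],[0,0,0]],[0,[0,-39,0],[0,0,0]],[0,[0,-37,-1],[0,0,0]]]' 60
python3 -m creep '[[0,[5,0,0],[-5.7,0,0]],[0,[5,0,0],[-5.7,0,0]],[0,[5,0,0],[-5.8,0,0]],[0,[5,0,0],[-5.8,0,0]],[0,[0,0,0],[0,0,0]],[0,[0,0,0],[0,0,0]],[0,[0,0,0],[0,0,0]],[0,[0,0,0],[0,0,0]]]'
python3 - <<'E'
from m import *
a=bot.get_image('top')[:,:,::-1];b=bot.get_image('scene')[:,:,::-1]
A=cv2.resize(a[200:310,260:370],None,fx=3.6,fy=3.6,interpolation=cv2.INTER_CUBIC)
B=cv2.resize(b[160:270,270:380],None,fx=3.6,fy=3.6,interpolation=cv2.INTER_CUBIC)
cv2.imwrite('pics/g5.png',np.hstack([A,B])); s=bot.get_state(); print(s['wrist_force'],s['tool_pos'],s['width'],s['ft_torque'])
E
```

```text
clock: 4.78
tool_pos: [0.5658, -0.0154, 0.2024]
eef_rot: [[-0.004, -0.089, 0.996], [-0.001, 0.996, 0.089], [-1.0, -0.0, -0.004]]
wrist_force: [0.6, 0.1, -2.5]
width: 0.0236
clock: 5.45
tool_pos: [0.5671, -0.0129, 0.1841]
eef_rot: [[-0.0, -0.47, 0.882], [-0.0, 0.882, 0.47], [-1.0, 0.0, -0.0]]
wrist_force: [-0.0, 0.4, -2.4]
width: 0.0237
[-0.20347671  0.10851707 -1.32107553] [ 0.5673239  -0.01281335  0.18441408] 0.023656885222594074 [-0.03849188 -0.03090688  0.02528495]
```

View pics/g5.png

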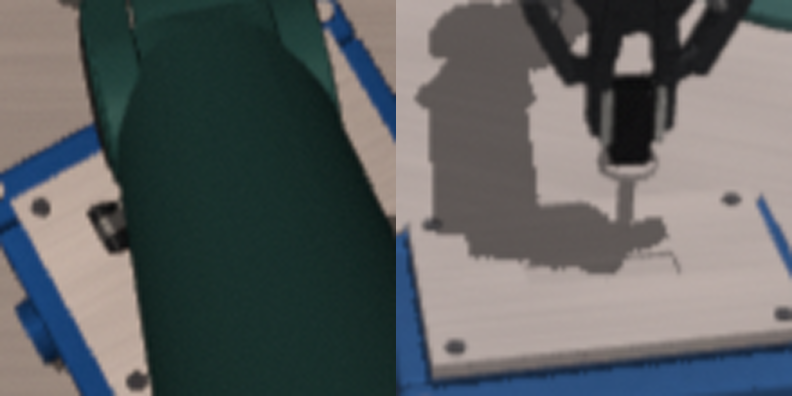

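```bash
python3 - <<'E'
from m import *
for z in(.094,.0994,.104): print(proj('scene',(.5672,-.0128,z)),plane('scene',333.3,221.4,z))
E
python3 -m creep '[[0,[10,0,0],[0,0,0]],[0,[10,0,0],[0,0,0]],[0,[7,0,0],[0,0,0]],[0,[2,0,0],[0,0,0]],[0,[1,0,0],[0,0,0]],[0,[0,0,0],[0,0,0]],[0,[0,0,0],[0,0,0]]]'
```

```text
(np.float64(333.82447975337556), np.float64(224.07738952814972)) [ 0.55778486 -0.01676567  0.094     ]
(np.float64(333.9256064308173), np.float64(222.10249170736844)) [ 0.56509809 -0.01485752  0.0994    ]
(np.float64(334.0122944318703), np.float64(220.4095660749014)) [ 0.57132788 -0.01323205  0.104     ]
clock: 6.13
tool_pos: [0.5674, -0.013, 0.1543]
eef_rot: [[0.0, -0.471, 0.882], [0.0, 0.882, 0.471], [-1.0, -0.0, 0.0]]
wrist_force: [-0.4, 0.7, -2.0]
width: 0.024
```

```bash
python3 -m creep '[[0,[1,0,0],[0,0,0]],[0,[1,0,0],[0,0,0]],[0,[1,0,0],[0,0,0]],[0,[0,0,0],[0,0,0]],[0,[0,0,0],[0,0,0]]]'; python3 -m creep '[[0,[1,0,0],[0,0,0]],[0,[0,0,0],[0,0,0]]]';python3 -m creep '[[0,[1,0,0],[0,0,0]],[0,[0,0,0],[0,0,0]]]'
```

```text
clock: 6.55
tool_pos: [0.5672, -0.013, 0.1513]
eef_rot: [[0.0, -0.471, 0.882], [-0.0, 0.882, 0.471], [-1.0, -0.0, -0.0]]
wrist_force: [-0.0, -0.9, -2.4]
width: 0.0239
clock: 6.72
tool_pos: [0.5672, -0.013, 0.1502]
eef_rot: [[-0.0, -0.471, 0.882], [0.0, 0.882, 0.471], [-1.0, 0.0, -0.0]]
wrist_force: [1.0, 0.7, -1.2]
width: 0.0237
clock: 6.88
tool_pos: [0.5674, -0.013, 0.1494]
eef_rot: [[0.0, -0.471, 0.882], [-0.0, 0.882, 0.471], [-1.0, -0.0, 0.0]]
wrist_force: [-1.0, 0.3, 0.3]
width: 0.0236
```

```bash
for i in 1; do python3 -m creep '[[0,[0.5,0,0],[0,0,0]],[0,[0,0,0],[0,0,0]]]'; done; python3 -m creep '[[0,[0.5,0,0],[0,0,0]],[0,[0,0,0],[0,0,0]]]';python3 -m creep '[[0,[0.5,0,0],[0,0,0]],[0,[0,0,0],[0,0,0]]]'
```

```text
clock: 7.05
tool_pos: [0.5673, -0.013, 0.149]
eef_rot: [[0.0, -0.471, 0.882], [-0.0, 0.882, 0.471], [-1.0, -0.0, 0.0]]
wrist_force: [-0.5, 0.5, 1.6]
width: 0.0233
clock: 7.22
tool_pos: [0.5674, -0.013, 0.1485]
eef_rot: [[0.0, -0.471, 0.882], [0.0, 0.882, 0.471], [-1.0, -0.0, 0.0]]
wrist_force: [0.1, 0.1, 2.2]
width: 0.0237
clock: 7.38
tool_pos: [0.5674, -0.013, 0.1479]
eef_rot: [[0.0, -0.471, 0.882], [-0.0, 0.882, 0.471], [-1.0, -0.0, 0.0]]
wrist_force: [-1.4, -0.5, 2.8]
width: 0.0234
```

```bash
python3 - <<'E'
from m import *
b=bot.get_image('scene')[:,:,::-1]
B=cv2.resize(b[185:270,270:390],None,fx=6.5,fy=6.5,interpolation=cv2.INTER_CUBIC)
cv2.imwrite('pics/g6.png',B); s=bot.get_state(); print(s['wrist_force'],s['tool_pos'],s['width'],s['ft_torque'])
E
```

```text
[-0.7345001   0.77485187  3.47679924] [ 0.56737396 -0.0129696   0.14796409] 0.02357514387917171 [ 0.05084586  0.23258144 -0.01576563]
```

View pics/g6.png

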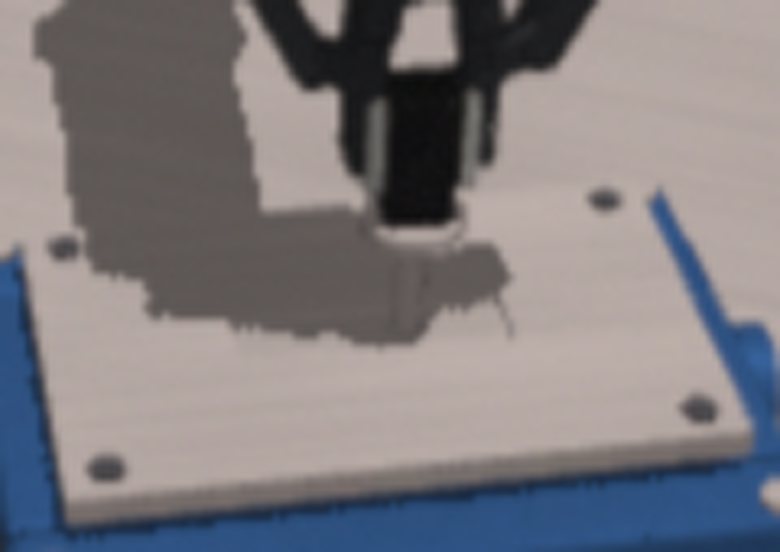

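```bash
python3 - <<'E'
from m import *
def cen(img,u,v):
    g=cv2.cvtColor(img,cv2.COLOR_BGR2GRAY).astype(float)
    w=g[v-5:v+6,u-6:u+7]; d=np.clip(np.median(w)-w-15,0,None)
    yy,xx=np.mgrid[v-5:v+6,u-6:u+7]; return (d*xx).sum()/d.sum(),(d*yy).sum()/d.sum()
b0=cv2.imread('pics/scene0.png'); b1=np.ascontiguousarray(bot.get_image('scene')[:,:,::-1]); cv2.imwrite('pics/s7.png',b1)
for u,v in((363,215),(378,247),(286,256)): print(cen(b0,u,v),cen(b1,u,v))
print('1mm',np.array(proj('scene',(.58,.096,.065)))-proj('scene',(.58,.096,.066)))
E
```

```text
(np.float64(362.6899313501144), np.float64(214.85697940503434)) (np.float64(362.7210965435042), np.float64(215.35995232419546))
(np.float64(379.4456079115765), np.float64(247.2414194299011)) (np.float64(379.5860612460401), np.float64(246.82523759239703))
(np.float64(286.4454604833442), np.float64(257.24101894186805)) (np.float64(286.25151311365164), np.float64(257.2528581035642))
1mm [-0.04811056  0.35591975]
```

```bash
python3 - <<'E'
from m import *
b0=cv2.imread('pics/scene0.png',0).astype(np.float32); b1=cv2.imread('pics/s7.png',0).astype(np.float32)
for u,v,r in((363,215,7),(378,247,7),(286,257,7),(340,262,8),(388,271,6),(280,271,6),(310,262,8)):
    A=b0[v-r:v+r,u-r:u+r];B=b1[v-r:v+r,u-r:u+r]
    print(u,v,cv2.phaseCorrelate(np.ascontiguousarray(A),np.ascontiguousarray(B),cv2.createHanningWindow(A.shape[::-1],cv2.CV_32F)))
E
```

```text
363 215 ((0.30214418019241407, 0.9275885261696937), 1.0788190354241265)
378 247 ((0.5327119392134652, 0.9039535602642674), 0.8512168078952366)
286 257 ((0.9941732088045052, 0.6846738618139714), 0.8555228720770942)
340 262 ((0.294356567426, 0.08822332686044643), 0.9569611139595509)
388 271 ((0.09581612354253011, 0.09359793999940269), 0.8918549749586318)
280 271 ((-0.05648025344332108, 0.011632961846056666), 0.8594620219535298)
310 262 ((0.2324238988899312, 0.2456353538249907), 1.129507803823799)
```

```bash
python3 - <<'E'
from m import *
b=cv2.imread('pics/s7.png')
c=b[212:250,300:365]; c=cv2.resize(c,None,fx=12,fy=12,interpolation=cv2.INTER_CUBIC).astype(float)
c=np.clip((c-60)*2.0,0,255).astype(np.uint8)
for t in(-.048,0,.0127,.048):
  for x in(-.012,.012):
    p=proj('scene',(.5725-.471*t+.882*x,-.0245+.882*t+.471*x,.064)); cv2.circle(c,(int((p[0]-300+.5)*12),int((p[1]-212+.5)*12)),3,(0,0,255),-1)
p=proj('scene',(.5674,-.013,.064)); cv2.circle(c,(int((p[0]-300+.5)*12),int((p[1]-212+.5)*12)),3,(0,255,0),-1)
cv2.imwrite('pics/g8.png',c)
E
```

```text
(no output)
```

View pics/g8.png

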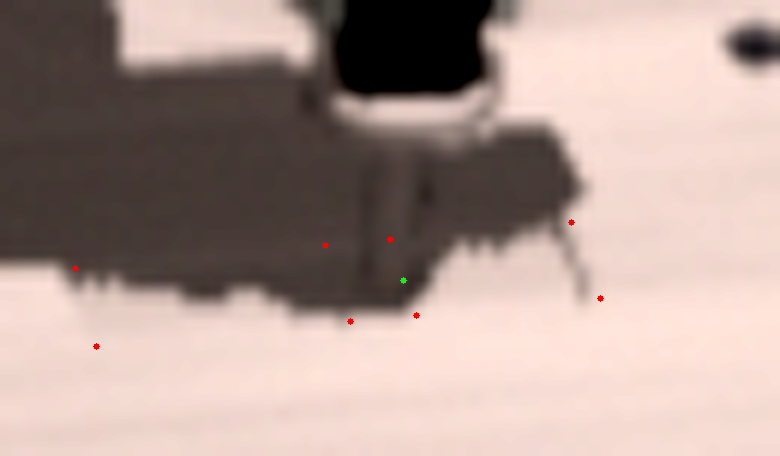

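```bash
python3 -m creep '[[0,[-1,0,0],[0,0,0]],[0,[0,0,0],[0,0,0]]]' | grep -E 'pos|force'; for r in 1; do python3 -m creep '[[0,[0,0,2],[0,0,0]],[0,[0,0,0],[0,0,0]]]'| grep -E 'pos|force'; done;  python3 -m creep '[[0,[0,0,2],[0,0,0]],[0,[0,0,0],[0,0,0]]]'| grep -E 'pos|force'; python3 -m creep '[[0,[0,0,2],[0,0,0]],[0,[0,0,0],[0,0,0]]]'| grep -E 'pos|force'
```

```text
tool_pos: [0.5674, -0.013, 0.1489]
wrist_force: [0.3, 0.4, 1.5]
tool_pos: [0.5681, -0.0125, 0.1485]
wrist_force: [-2.4, -1.8, 2.1]
tool_pos: [0.5701, -0.0114, 0.1485]
wrist_force: [-2.7, -1.6, 1.6]
tool_pos: [0.5726, -0.0101, 0.1487]
wrist_force: [-2.2, -2.0, 2.0]
```

```bash
python3 -m creep '[[0,[0,0,2],[0,0,0]],[0,[0,0,0],[0,0,0]]]'| grep -E 'pos|force';  python3 -m creep '[[0,[0,0,2],[0,0,0]],[0,[0,0,0],[0,0,0]]]'| grep -E 'pos|force'
```

```text
tool_pos: [0.5747, -0.009, 0.1488]
wrist_force: [-2.8, -2.4, 1.4]
tool_pos: [0.5755, -0.0085, 0.1486]
wrist_force: [-3.2, -0.9, 2.1]
```

```bash
python3 -m creep '[[0,[0,0,0],[0,0,0]],[0,[0,0,0],[0,0,0]]]'| grep -E 'pos|force';  python3 -m creep '[[0,[0,0,1.5],[0,0,0]],[0,[0,0,0],[0,0,0]]]'| grep -E 'pos|force'; python3 -m creep '[[0,[0,0,1.5],[0,0,0]],[0,[0,0,0],[0,0,0]],[0,[0,0,0],[0,0,0]]]'| grep -E 'pos|force'
```

```text
tool_pos: [0.5755, -0.0085, 0.1486]
wrist_force: [-4.6, -1.3, 1.7]
tool_pos: [0.5763, -0.0081, 0.1485]
wrist_force: [-4.6, -2.4, 2.9]
tool_pos: [0.5769, -0.0079, 0.1483]
wrist_force: [-6.6, -3.6, 2.5]
```

```bash
cat > look.py <<'E'
from m import *
import sys
b=np.ascontiguousarray(bot.get_image('scene')[:,:,::-1]); cv2.imwrite('pics/%s_full.png'%sys.argv[1],b)
c=b[190:252,300:365]; c=cv2.resize(c,None,fx=9,fy=9,interpolation=cv2.INTER_CUBIC).astype(float)
c=np.clip((c-50)*1.8,0,255).astype(np.uint8)
cv2.imwrite('pics/%s.png'%sys.argv[1],c)
s=bot.get_state(); t=s['tool_pos']; dx,dy=t[0]-.5725,t[1]+.0245
print('clock',s['clock'],'cover x,y(mm)',round(1e3*(.882*dx+.471*dy),1),round(1e3*(-.471*dx+.882*dy),1),'z',round(t[2]*1e3,1),s['wrist_force'].round(1),s['ft_torque'].round(2))
b0=cv2.imread('pics/scene0.png',0).astype(np.float32); b1=cv2.cvtColor(b,cv2.COLOR_BGR2GRAY).astype(np.float32)
for u,v,r in((363,215,7),(378,247,7),(286,257,7),(302,281,8),(388,269,6)):
    A=b0[v-r:v+r,u-r:u+r];B=b1[v-r:v+r,u-r:u+r]
    print(u,v,np.round(cv2.phaseCorrelate(np.ascontiguousarray(A),np.ascontiguousarray(B),cv2.createHanningWindow(A.shape[::-1],cv2.CV_32F))[0],2))
E
python3 look.py k1
```

```text
clock 9.1167 cover x,y(mm) 11.7 12.6 z 148.3 [-4.9 -3.3  2.8] [-0.88  1.38  0.01]
363 215 [0.73 0.93]
378 247 [0.41 0.77]
286 257 [0.9  0.76]
302 281 [-0.12  0.05]
388 269 [-0.16 -0.01]
```

View pics/k1.png

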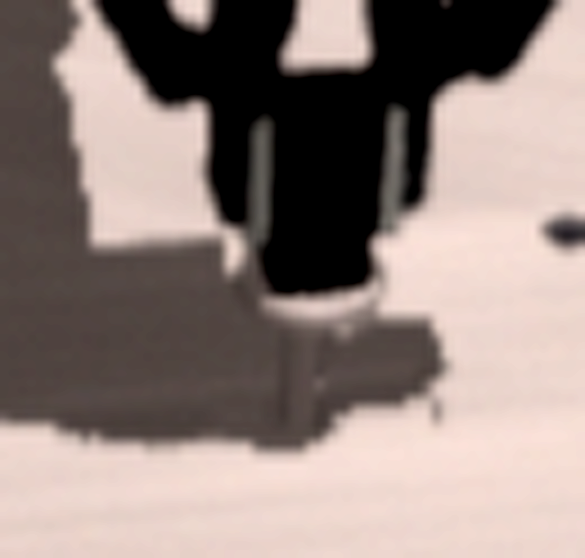

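```bash
python3 -m creep '[[0,[-4,0,0],[0,0,0]],[0,[-10,0,0],[0,0,0]],[0,[-10,0,0],[0,0,0]],[0,[-10,0,0],[0,0,0]],[0,[-6,0,0],[0,0,0]],[0,[0,0,0],[0,0,0]],[0,[0,0,0],[0,0,0]]]'; python3 look.py k2; python3 - <<'E'
from m import *
b=cv2.imread('pics/k2_full.png'); c=cv2.resize(b[150:250,280:390],None,fx=6,fy=6,interpolation=cv2.INTER_CUBIC); cv2.imwrite('pics/k2b.png',c)
E
```

```text
clock: 9.7
tool_pos: [0.5796, -0.0066, 0.1898]
eef_rot: [[0.003, -0.472, 0.882], [0.0, 0.882, 0.472], [-1.0, -0.001, 0.003]]
wrist_force: [-0.2, -0.4, -2.6]
width: 0.0234
clock 9.75 cover x,y(mm) 14.1 12.7 z 189.2 [-0.2  0.6 -2.2] [0.04 0.04 0.03]
363 215 [0.52 0.5 ]
378 247 [0.48 0.55]
286 257 [0.39 0.55]
302 281 [-0.22 -0.03]
388 269 [-0.15  0.07]
```

View pics/k2b.png

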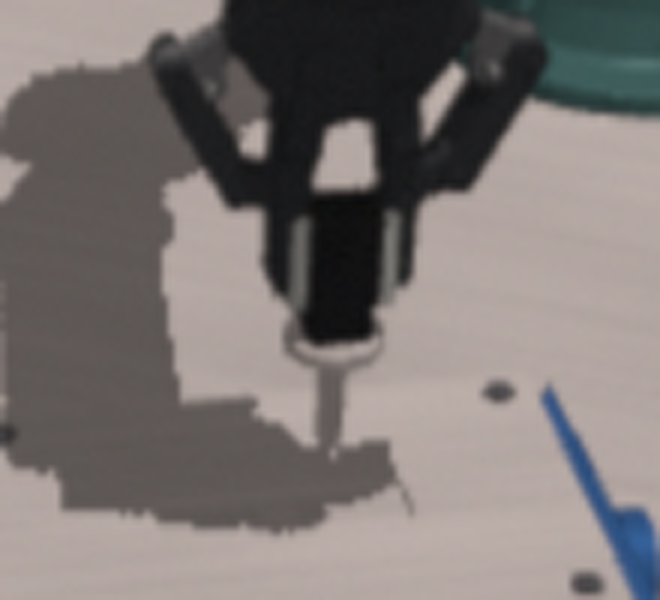

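```bash
python3 - <<'E'
from m import *
s=bot.get_state()['tool_pos']; print(s)
for dx in(0,-.005,-.01):
  x=s[0]+.882*dx;y=s[1]+.471*dx
  for off in(.0855,.083): print(dx,off,np.round(proj('scene',(x,y,s[2]-off)),1),np.round(proj('scene',(x,y,s[2]-off+.048)),1))
print('seen nose 334.3 224.3(bottom) collar 335.4 207')
E
```

```text
[ 0.57898413 -0.0066875   0.18917304]
0 0.0855 [335.2 224. ] [336.2 205.7]
0 0.083 [335.2 223.1] [336.2 204.7]
-0.005 0.0855 [334.7 222.7] [335.7 204.4]
-0.005 0.083 [334.8 221.8] [335.7 203.4]
-0.01 0.0855 [334.2 221.4] [335.2 203.1]
-0.01 0.083 [334.3 220.5] [335.2 202.1]
seen nose 334.3 224.3(bottom) collar 335.4 207
```

```bash
cat > sink.py <<'E'
from m import *
def sink(b1,ref):
    o=[]
    for u,v,r in((363,215,7),(379,247,7),(286,257,7),(302,281,8),(388,269,6)):
        W=np.eye(2,3,dtype=np.float32)
        try:
            _,W=cv2.findTransformECC(ref[v-r:v+r+1,u-r:u+r+1],b1[v-r-4:v+r+5,u-r-4:u+r+5],np.array([[1,0,4],[0,1,4]],np.float32),cv2.MOTION_TRANSLATION,(3,100,1e-5)); o.append((round(float(W[0,2]-4),2),round(float(W[1,2]-4),2)))
        except cv2.error: o.append(None)
    return o
E
python3 - <<'E'
from sink import *
r=cv2.imread('pics/scene0.png',0)
for n in('s7','k1_full','k2_full'): print(n,sink(cv2.imread(f'pics/{n}.png',0),r))
E
```

```text
s7 [(-0.46, 0.46), (-0.11, 0.61), (0.3, 0.7), (-0.82, -0.64), (-0.77, 0.09)]
k1_full [(-0.32, 0.44), (-0.11, 0.48), (0.26, 0.59), (-0.88, -0.6), (-0.78, 0.1)]
k2_full [(-0.24, 0.02), (-0.05, -0.09), (0.38, -0.02), (-0.44, -0.69), (-0.76, 0.0)]
```

The nose sits in the slot: a wall stops it at about +10 mm, and the pictures agree. Even so, the cover sinks about 1.6 mm under my roughly 5 N. I'll re-land lighter, feel for the opposite wall to centre the pin, then feel along the slot.

```bash
python3 -m creep '[[0,[0,0,-6],[0,0,0]],[0,[0,0,-6],[0,0,0]],[0,[10,0,0],[0,0,0]],[0,[10,0,0],[0,0,0]],[0,[10,0,0],[0,0,0]],[0,[6,0,0],[0,0,0]],[0,[2,0,0],[0,0,0]],[0,[0,0,0],[0,0,0]],[0,[0,0,0],[0,0,0]],[0,[0,0,0],[0,0,0]]]' | grep -E 'clock|pos|force'
python3 -m creep '[[0,[1,0,0],[0,0,0]],[0,[0,0,0],[0,0,0]],[0,[0,0,0],[0,0,0]]]'| grep -E 'pos|force'
python3 -m creep '[[0,[1,0,0],[0,0,0]],[0,[0,0,0],[0,0,0]],[0,[0,0,0],[0,0,0]]]'| grep -E 'pos|force'
```

```text
clock: 10.58
tool_pos: [0.5686, -0.0124, 0.151]
wrist_force: [0.5, -0.7, -2.6]
tool_pos: [0.5683, -0.0125, 0.15]
wrist_force: [-0.4, -0.4, -1.8]
tool_pos: [0.5684, -0.0125, 0.1492]
wrist_force: [-0.3, 0.8, 0.1]
```

```bash
python3 -m creep '[[0,[0.5,0,0],[0,0,0]],[0,[0,0,-2],[0,0,0]],[0,[0,0,-2],[0,0,0]],[0,[0,0,0],[0,0,0]]]'| grep -E 'pos|force'
python3 -m creep '[[0,[0,0,-2],[0,0,0]],[0,[0,0,-1],[0,0,0]],[0,[0,0,0],[0,0,0]]]'| grep -E 'pos|force'
python3 -m creep '[[0,[0,0,-1],[0,0,0]],[0,[0,0,0],[0,0,0]]]'| grep -E 'pos|force'
python3 -m creep '[[0,[0,0,-1],[0,0,0]],[0,[0,0,0],[0,0,0]]]'| grep -E 'pos|force'
python3 -m creep '[[0,[0,0,-1],[0,0,0]],[0,[0,0,0],[0,0,0]]]'| grep -E 'pos|force'; python3 look.py k3
```

```text
tool_pos: [0.5658, -0.0141, 0.1489]
wrist_force: [1.8, 0.6, 0.9]
tool_pos: [0.5624, -0.0159, 0.1486]
wrist_force: [2.9, 1.6, 2.0]
tool_pos: [0.5614, -0.0163, 0.1485]
wrist_force: [2.8, 2.1, 2.0]
tool_pos: [0.5606, -0.0167, 0.1485]
wrist_force: [2.0, 2.1, 2.2]
tool_pos: [0.5602, -0.0169, 0.1486]
wrist_force: [3.4, 1.3, 2.1]
clock 12.2167 cover x,y(mm) -7.2 12.5 z 148.6 [4.2 1.8 2. ] [ 0.51 -1.23 -0.  ]
363 215 [0.87 0.62]
378 247 [0.35 0.82]
286 257 [0.72 0.87]
302 281 [-0.17  0.15]
388 269 [ 0.19 -0.07]
```

View pics/k3.png

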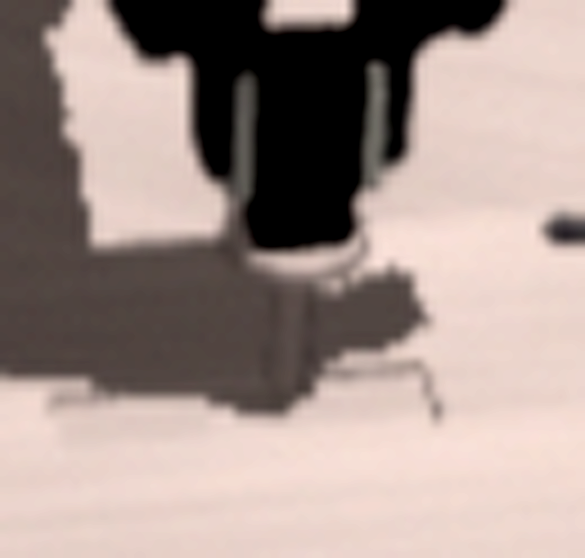

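```bash
python3 -m creep '[[0,[-2,0,0],[0,0,0]],[0,[0,0,4],[0,0,0]],[0,[0,0,5],[0,0,0]],[0,[2,0,0],[0,0,0]],[0,[0,-2,0],[0,0,0]],[0,[0,0,0],[0,0,0]]]'| grep -E 'pos|force'
python3 -m creep '[[0,[0,-2,0],[0,0,0]],[0,[0,0,0],[0,0,0]]]'| grep -E 'pos|force'
python3 -m creep '[[0,[0,-2,0],[0,0,0]],[0,[0,0,0],[0,0,0]]]'| grep -E 'pos|force'
python3 -m creep '[[0,[0,-2,0],[0,0,0]],[0,[0,0,0],[0,0,0]]]'| grep -E 'pos|force'
python3 -m creep '[[0,[0,-2,0],[0,0,0]],[0,[0,0,0],[0,0,0]]]'| grep -E 'pos|force'
python3 look.py k4
```

```text
tool_pos: [0.5653, -0.0148, 0.1474]
wrist_force: [-3.8, 1.1, 3.6]
tool_pos: [0.5683, -0.0166, 0.148]
wrist_force: [-3.4, 1.6, 3.0]
tool_pos: [0.5705, -0.0184, 0.1484]
wrist_force: [-2.2, 1.0, 2.2]
tool_pos: [0.572, -0.0202, 0.1485]
wrist_force: [-1.5, 0.6, 1.9]
tool_pos: [0.5731, -0.0224, 0.1485]
wrist_force: [0.8, 0.1, -0.7]
clock 13.4333 cover x,y(mm) 1.4 1.3 z 148.4 [ 0.2  0.3 -1.7] [ 0.07 -0.12  0.02]
363 215 [0.5  0.42]
378 247 [0.48 0.55]
286 257 [0.46 0.53]
302 281 [-0.04 -0.01]
388 269 [ 0.07 -0.14]
```

The load dropped off at cover y ≈ 1.3 mm and the cover sprang back up, so this is the socket. Going down gently.

```bash
python3 -m creep '[[0,[1,0,0],[0,0,0]],[0,[0,0,0],[0,0,0]]]'| grep -E 'pos|force'
python3 -m creep '[[0,[1,0,0],[0,0,0]],[0,[0,0,0],[0,0,0]]]'| grep -E 'pos|force'
python3 -m creep '[[0,[1,0,0],[0,0,0]],[0,[0,0,0],[0,0,0]]]'| grep -E 'pos|force'
python3 -m creep '[[0,[1,0,0],[0,0,0]],[0,[0,0,0],[0,0,0]]]'| grep -E 'pos|force'
```

```text
tool_pos: [0.573, -0.0228, 0.1473]
wrist_force: [2.0, -1.6, -0.1]
tool_pos: [0.573, -0.0227, 0.1465]
wrist_force: [1.0, -1.7, 1.4]
tool_pos: [0.573, -0.0227, 0.1456]
wrist_force: [1.6, -2.4, 2.6]
tool_pos: [0.573, -0.0226, 0.1447]
wrist_force: [2.5, -3.5, 4.1]
```

```bash
python3 -m creep '[[0,[-2,0,0],[0,0,0]],[0,[0,-2,0],[0,0,0]],[0,[0,0,0],[0,0,0]]]'| grep -E 'pos|force'
python3 -m creep '[[0,[1,0,0],[0,0,0]],[0,[0,0,0],[0,0,0]]]'| grep -E 'pos|force'
python3 -m creep '[[0,[1,0,0],[0,0,0]],[0,[0,0,0],[0,0,0]]]'| grep -E 'pos|force'
python3 -m creep '[[0,[1,0,0],[0,0,0]],[0,[0,0,0],[0,0,0]]]'| grep -E 'pos|force'
```

```text
tool_pos: [0.5729, -0.0232, 0.1463]
wrist_force: [2.2, -2.0, 0.6]
tool_pos: [0.573, -0.0232, 0.1452]
wrist_force: [2.7, -1.6, 1.9]
tool_pos: [0.573, -0.0233, 0.1443]
wrist_force: [2.0, -2.3, 2.6]
tool_pos: [0.5731, -0.0235, 0.1433]
wrist_force: [2.2, -1.4, 2.4]
```

```bash
python3 -m creep '[[0,[0,-1.5,0.7],[0,0,0]],[0,[0,0,0],[0,0,0]],[0,[0,0,0],[0,0,0]]]'| grep -E 'pos|force'
python3 -m creep '[[0,[1,0,0],[0,0,0]],[0,[0,0,0],[0,0,0]]]'| grep -E 'pos|force'
python3 -m creep '[[0,[1,0,0],[0,0,0]],[0,[0,0,0],[0,0,0]]]'| grep -E 'pos|force'
python3 -m creep '[[0,[1,0,0],[0,0,0]],[0,[0,0,0],[0,0,0]]]'| grep -E 'pos|force'; python3 look.py k5
```

```text
tool_pos: [0.5736, -0.0244, 0.1428]
wrist_force: [2.4, -1.2, 0.1]
tool_pos: [0.5737, -0.0244, 0.1419]
wrist_force: [1.7, -1.0, -0.7]
tool_pos: [0.5737, -0.0245, 0.141]
wrist_force: [0.7, -0.7, -1.3]
tool_pos: [0.5738, -0.0245, 0.14]
wrist_force: [-0.0, -0.1, -0.7]
clock 15.65 cover x,y(mm) 1.1 -0.6 z 140.1 [ 1.8 -0.3 -1. ] [-0.09 -0.24  0.  ]
363 215 [0.52 0.47]
378 247 [0.45 0.56]
286 257 [0.42 0.54]
302 281 [0.16 0.31]
388 269 [-0.11 -0.23]
```

View pics/k5.png

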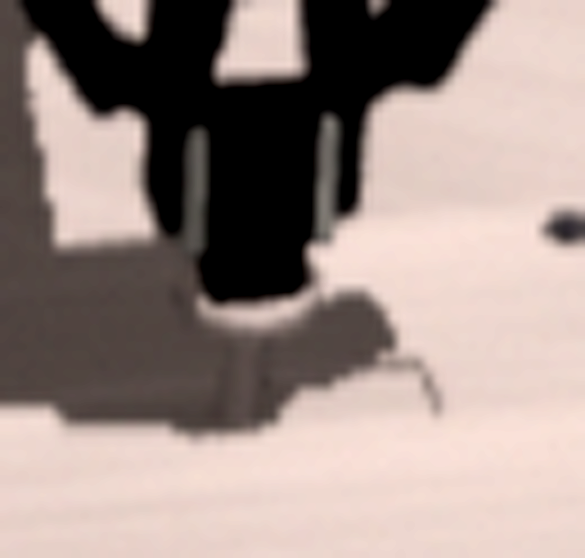

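```bash
python3 -m creep '[[0,[1,-0.5,0.3],[0,0,0]],[0,[1,0,0],[0,0,0]],[0,[1,0,0],[0,0,0]],[0,[0,0,0],[0,0,0]]]'| grep -E 'pos|force'
python3 -m creep '[[0,[1,0,0],[0,0,0]],[0,[1,0,0],[0,0,0]],[0,[0,0,0],[0,0,0]]]'| grep -E 'pos|force'
python3 -m creep '[[0,[1,0,0],[0,0,0]],[0,[1,0,0],[0,0,0]],[0,[0,0,0],[0,0,0]]]'| grep -E 'pos|force'
python3 -m creep '[[0,[1,0,0],[0,0,0]],[0,[1,0,0],[0,0,0]],[0,[0,0,0],[0,0,0]]]'| grep -E 'pos|force'
```

```text
tool_pos: [0.574, -0.0247, 0.1368]
wrist_force: [-0.8, -0.0, -0.3]
tool_pos: [0.5744, -0.0248, 0.135]
wrist_force: [-0.1, 0.8, -0.2]
tool_pos: [0.5746, -0.0249, 0.1334]
wrist_force: [-2.0, 1.2, 2.1]
tool_pos: [0.5746, -0.0248, 0.1315]
wrist_force: [-2.1, -0.2, 4.9]
```

```bash
python3 -m creep '[[0,[1,0,-0.6],[0,0,0]],[0,[1,0,0],[0,0,0]],[0,[1,0,0],[0,0,0]],[0,[0,0,0],[0,0,0]]]'| grep -E 'pos|force'
python3 -m creep '[[0,[1,0,0],[0,0,0]],[0,[1,0,0],[0,0,0]],[0,[1,0,0],[0,0,0]],[0,[0,0,0],[0,0,0]]]'| grep -E 'pos|force'
python3 -m creep '[[0,[1,0,0],[0,0,0]],[0,[1,0,0],[0,0,0]],[0,[1,0,0],[0,0,0]],[0,[0,0,0],[0,0,0]]]'| grep -E 'pos|force'
```

```text
tool_pos: [0.5745, -0.025, 0.1283]
wrist_force: [-1.4, 0.5, 4.4]
tool_pos: [0.5745, -0.025, 0.1252]
wrist_force: [-1.6, 1.5, 4.3]
tool_pos: [0.5744, -0.025, 0.1222]
wrist_force: [-0.4, 1.2, 4.3]
```

Steady follower force of about 6 N. Continuing.

```bash
python3 -m creep '[[0,[1,0,0],[0,0,0]],[0,[1,0,0],[0,0,0]],[0,[1,0,0],[0,0,0]],[0,[1,0,0],[0,0,0]],[0,[0,0,0],[0,0,0]]]'| grep -E 'pos|force'
python3 -m creep '[[0,[1,0,0],[0,0,0]],[0,[1,0,0],[0,0,0]],[0,[1,0,0],[0,0,0]],[0,[0,0,0],[0,0,0]]]'| grep -E 'pos|force'
python3 -m creep '[[0,[1,0,0],[0,0,0]],[0,[1,0,0],[0,0,0]],[0,[1,0,0],[0,0,0]],[0,[0,0,0],[0,0,0]]]'| grep -E 'pos|force'
python3 -m creep '[[0,[1,0,0],[0,0,0]],[0,[1,0,0],[0,0,0]],[0,[0,0,0],[0,0,0]]]'| grep -E 'pos|force'; python3 look.py k6
```

```text
tool_pos: [0.5743, -0.025, 0.1182]
wrist_force: [-0.2, 1.5, 5.1]
tool_pos: [0.5744, -0.025, 0.1152]
wrist_force: [-0.2, 1.0, 4.2]
tool_pos: [0.5744, -0.025, 0.1123]
wrist_force: [0.6, 2.1, 5.0]
tool_pos: [0.5744, -0.025, 0.1103]
wrist_force: [-0.3, 2.7, 5.1]
clock 19.1167 cover x,y(mm) 1.4 -1.4 z 110.4 [-0.3  1.1  4.4] [ 0.48  0.12 -0.05]
363 215 [0.46 1.11]
378 247 [0.36 1.12]
286 257 [0.29 1.09]
302 281 [0.08 0.14]
388 269 [-0.08 -0.13]
```

View pics/k6.png

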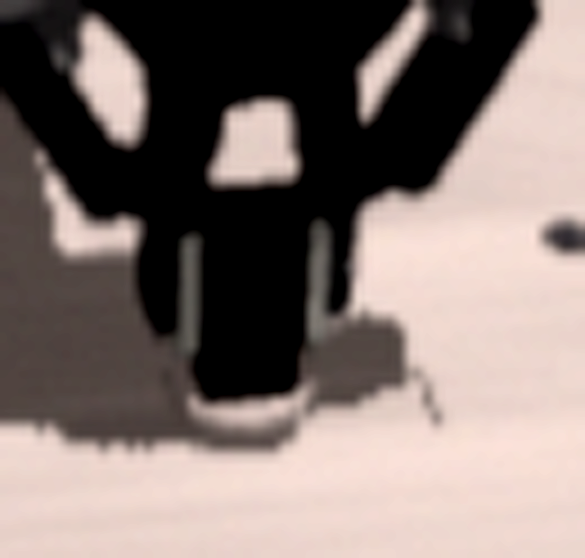

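```bash
python3 -m creep '[[0,[1,0,0],[0,0,0]],[0,[1,0,0],[0,0,0]],[0,[0,0,0],[0,0,0]]]'| grep -E 'pos|force'
python3 -m creep '[[0,[1,0,0],[0,0,0]],[0,[0,0,0],[0,0,0]]]'| grep -E 'pos|force'
python3 -m creep '[[0,[1,0,0],[0,0,0]],[0,[0,0,0],[0,0,0]]]'| grep -E 'pos|force'
python3 -m creep '[[0,[1,0,0],[0,0,0]],[0,[0,0,0],[0,0,0]]]'| grep -E 'pos|force'; python3 look.py k7
```

```text
tool_pos: [0.5744, -0.025, 0.1083]
wrist_force: [-0.8, 1.5, 4.6]
tool_pos: [0.5744, -0.0251, 0.1074]
wrist_force: [0.5, 1.6, 3.8]
tool_pos: [0.5744, -0.0251, 0.1063]
wrist_force: [-0.2, 1.7, 4.9]
tool_pos: [0.5743, -0.0251, 0.1054]
wrist_force: [-0.1, 2.0, 5.7]
clock 19.9167 cover x,y(mm) 1.4 -1.4 z 105.4 [0.1 1.8 4.6] [0.58 0.13 0.02]
363 215 [0.48 1.09]
378 247 [-0.03  1.07]
286 257 [0.07 1.15]
302 281 [ 0.14 -0.01]
388 269 [-0.11 -0.25]
```

View pics/k7.png

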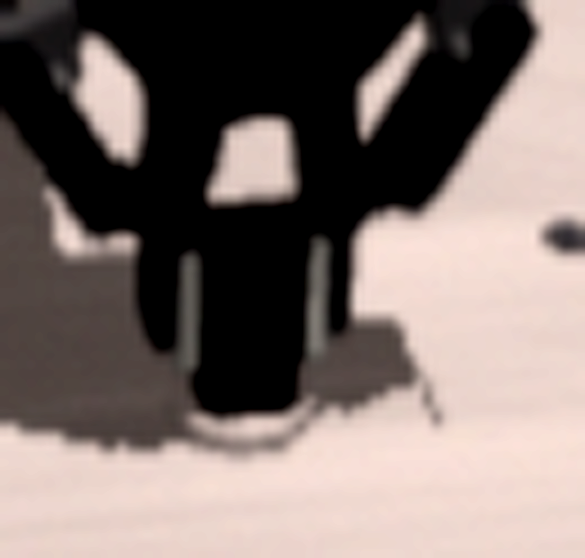

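```bash
python3 -m creep '[[0,[1,0,0],[0,0,0]],[0,[0,0,0],[0,0,0]]]'| grep -E 'pos|force'
python3 -m creep '[[0,[1,0,0],[0,0,0]],[0,[0,0,0],[0,0,0]]]'| grep -E 'pos|force'
python3 -m creep '[[0,[1,0,0],[0,0,0]],[0,[0,0,0],[0,0,0]]]'| grep -E 'pos|force'
```

```text
tool_pos: [0.5743, -0.0251, 0.1044]
wrist_force: [-0.2, 2.3, 5.1]
tool_pos: [0.5743, -0.0251, 0.1036]
wrist_force: [-1.2, 1.8, 6.7]
tool_pos: [0.5744, -0.0251, 0.1027]
wrist_force: [-1.4, 2.2, 8.3]
```

```bash
python3 -m creep '[[0,[1,0,0],[0,0,0]],[0,[0,0,0],[0,0,0]],[0,[0,0,0],[0,0,0]]]'| grep -E 'pos|force'; python3 look.py k8
```

```text
tool_pos: [0.5744, -0.0251, 0.102]
wrist_force: [-1.8, 1.6, 9.7]
clock 20.7167 cover x,y(mm) 1.4 -1.4 z 102.0 [-1.7  2.1  9.6] [ 0.57  0.33 -0.03]
363 215 [0.36 0.23]
378 247 [0.   1.54]
286 257 [0.19 1.09]
302 281 [-0.01 -0.31]
388 269 [-0.11  0.28]
```

View pics/k8.png

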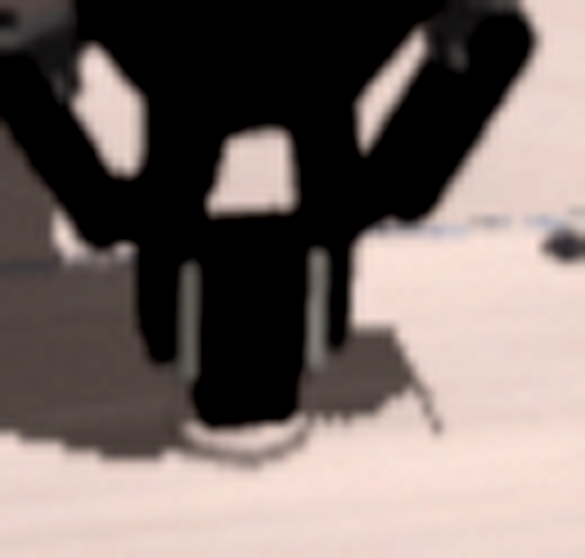

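```bash
python3 -m creep '[[26,[0,0,0],[0,0,0]],[30,[0,0,0],[0,0,0]],[36,[0,0,0],[0,0,0]],[45,[0,0,0],[0,0,0]],[55,[0,0,0],[0,0,0]],[55,[0,0,0],[0,0,0]],[55,[0,0,0],[0,0,0]],[55,[0,0,0],[0,0,0]]]' 30; python3 look.py k9
```

```text
clock: 21.38
tool_pos: [0.5742, -0.0252, 0.1012]
eef_rot: [[-0.0, -0.471, 0.882], [-0.0, 0.882, 0.471], [-1.0, -0.0, -0.0]]
wrist_force: [0.5, -0.3, 0.0]
width: 0.0552
clock 21.4333 cover x,y(mm) 1.1 -1.4 z 101.3 [-0.3  0.9  0. ] [ 0.01 -0.01 -0.03]
363 215 [0.52 0.54]
378 247 [0.54 0.55]
286 257 [0.41 0.51]
302 281 [-0.18 -0.09]
388 269 [-0.14  0.35]
```

View pics/k9.png

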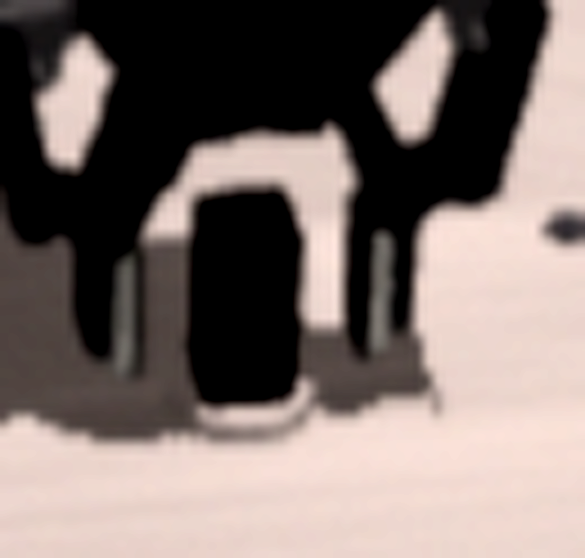

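```bash
python3 -m creep '[[60,[-10,0,0],[0,0,0]],[65,[-20,0,0],[0,0,0]],[70,[-30,0,0],[0,0,0]],[70,[-35,0,0],[0,0,0]],[70,[-35,0,0],[0,0,0]],[70,[0,30,0],[0,0,0]],[70,[0,38,0],[0,0,0]],[70,[0,38,0],[0,0,0]],[70,[0,38,0],[0,0,0]],[70,[0,38,0],[0,0,0]]]'
python3 -m creep '[[70,[0,30,0],[0,0,0]],[70,[0,30,0],[0,0,0]],[70,[0,0,0],[0,0,0]],[70,[0,0,0],[0,0,0]]]'
python3 - <<'E'
from m import *
from sink import sink
a=np.ascontiguousarray(bot.get_image('top')[:,:,::-1]);b=np.ascontiguousarray(bot.get_image('scene')[:,:,::-1])
cv2.imwrite('pics/f_top.png',a);cv2.imwrite('pics/f_scene.png',b)
A=cv2.resize(a[225:295,285:355],None,fx=5.6,fy=5.6,interpolation=cv2.INTER_CUBIC)
B=cv2.resize(b[185:255,290:360],None,fx=5.6,fy=5.6,interpolation=cv2.INTER_CUBIC)
cv2.imwrite('pics/f1.png',np.hstack([A,B]))
print(sink(cv2.cvtColor(b,cv2.COLOR_BGR2GRAY),cv2.imread('pics/scene0.png',0)))
E
```

```text
clock: 22.27
tool_pos: [0.4874, 0.1365, 0.2324]
eef_rot: [[0.001, -0.471, 0.882], [0.0, 0.882, 0.471], [-1.0, -0.0, 0.001]]
wrist_force: [0.5, 0.2, 0.7]
width: 0.0699
clock: 22.6
tool_pos: [0.4592, 0.1902, 0.2321]
eef_rot: [[0.001, -0.476, 0.88], [0.001, 0.88, 0.476], [-1.0, 0.0, 0.001]]
wrist_force: [0.7, -1.0, 0.1]
width: 0.0698
[None, (-0.05, -0.08), (0.39, -0.03), (-0.83, -0.62), (-0.77, 0.07)]
```

View pics/f1.png

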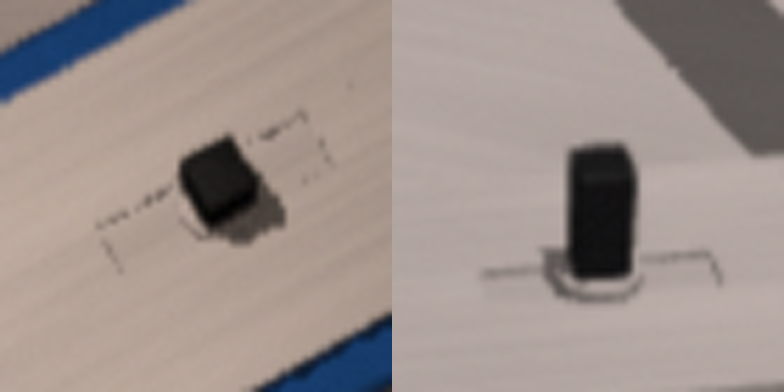

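View pics/f_scene.png

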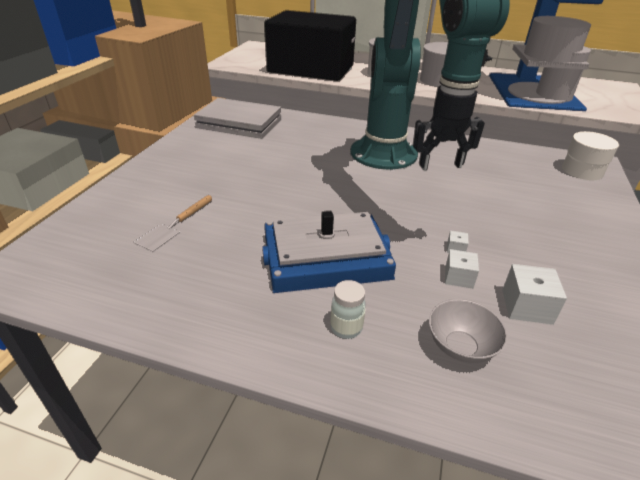

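```bash
python3 - <<'E'
from m import *
b=cv2.imread('pics/f_scene.png');a=cv2.imread('pics/f_top.png')
c=b[205:245,315:345]; c=cv2.resize(c,None,fx=14,fy=14,interpolation=cv2.INTER_CUBIC)
d=a[243:273,308:340]; d=cv2.resize(d,None,fx=12,fy=14*40/30*0.9999,interpolation=cv2.INTER_CUBIC); d=cv2.resize(d,(360,560))
m=np.clip(np.hstack([c,d]).astype(float)*1.6,0,255).astype(np.uint8)
# overlays: predicted flush collar (bottom z=.066, top .072) & handle top .124
cx,cy=.5736,-.025
def put(n,p,col):
    u,v=proj(n,p)
    if n=='scene': q=((u-315+.5)*14,(v-205+.5)*14)
    else: q=((u-308+.5)*360/32+420,(v-243+.5)*560/30)
    cv2.circle(m,(int(q[0]),int(q[1])),2,col,-1)
for n in('scene','top'):
  for t in np.linspace(0,2*np.pi,24): put(n,(cx+.018*np.cos(t),cy+.018*np.sin(t),.072),(0,0,255))
  for sx in(-1,1):
    for sy in(-1,1): put(n,(cx+.012*(.882*sx-.471*sy),cy+.012*(.471*sx+.882*sy),.124),(0,255,0))
cv2.imwrite('pics/f2.png',m); print(m.shape)
E
```

```text
(560, 780, 3)
```

View pics/f2.png

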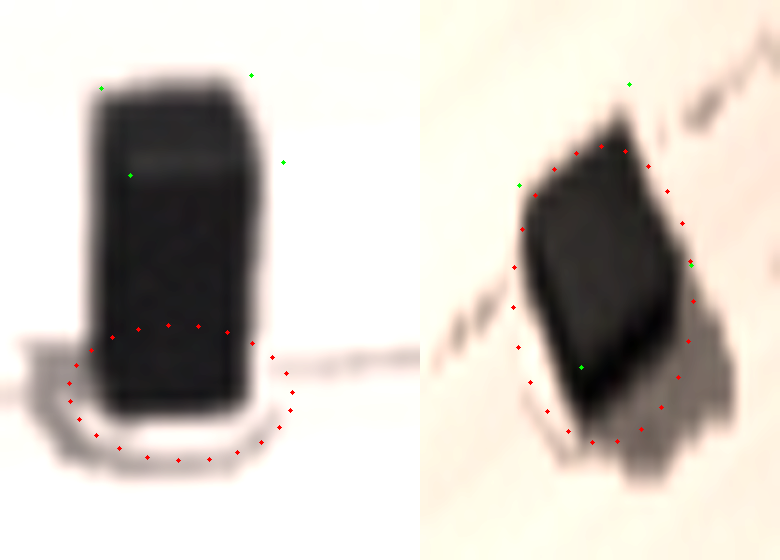

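The pin stands in the slot and the collar looks seated. The picture is only good to about 2 mm though, so I'll check the height by touch: closed fingers pressing lightly on the handle top, which should meet at TCP z ≈ 0.146 if the collar is flush.

```bash
python3 -m creep '[[0,[0,-40,0],[0,0,0]],[0,[0,-40,0],[0,0,0]],[0,[0,-40,0],[0,0,0]],[0,[0,-40,0],[0,0,0]],[0,[0,-40,0],[0,0,0]],[0,[0,-36,0],[0,0,0]],[0,[0,-6,0],[0,0,0]],[0,[0,0,0],[0,0,0]],[0,[0,0,0],[0,0,0]],[0,[0,0,0],[0,0,0]]]' 30
python3 -m creep '[[0,[25,0,0],[0,0,0]],[0,[25,0,0],[0,0,0]],[0,[20,0,0],[0,0,0]],[0,[8,0,0],[0,0,0]],[0,[0,0,0],[0,0,0]],[0,[0,0,0],[0,0,0]],[0,[0,0,0],[0,0,0]]]'
```

```text
clock: 23.53
tool_pos: [0.5734, -0.0243, 0.2312]
eef_rot: [[-0.001, -0.472, 0.882], [0.001, 0.882, 0.472], [-1.0, 0.001, -0.001]]
wrist_force: [-0.2, -0.5, 0.3]
width: 0.0001
clock: 24.12
tool_pos: [0.575, -0.0244, 0.1545]
eef_rot: [[0.002, -0.472, 0.881], [0.0, 0.881, 0.472], [-1.0, -0.001, 0.002]]
wrist_force: [0.9, 0.3, 0.1]
width: -0.0004
```

```bash
python3 -m creep '[[0,[2,0,0],[0,0,0]],[0,[2,0,0],[0,0,0]],[0,[0,0,0],[0,0,0]]]'| grep -E 'pos|force'
python3 -m creep '[[0,[1,0,0],[0,0,0]],[0,[1,0,0],[0,0,0]],[0,[0,0,0],[0,0,0]]]'| grep -E 'pos|force'
python3 -m creep '[[0,[1,0,0],[0,0,0]],[0,[1,0,0],[0,0,0]],[0,[0,0,0],[0,0,0]]]'| grep -E 'pos|force'
python3 -m creep '[[0,[1,0,0],[0,0,0]],[0,[0,0,0],[0,0,0]]]'| grep -E 'pos|force'
```

```text
tool_pos: [0.5744, -0.0252, 0.1497]
wrist_force: [-0.8, 0.4, -0.0]
tool_pos: [0.5741, -0.0252, 0.1472]
wrist_force: [0.1, -0.4, -0.7]
tool_pos: [0.5743, -0.0251, 0.1453]
wrist_force: [0.3, -0.4, 1.9]
tool_pos: [0.5745, -0.0251, 0.1445]
wrist_force: [0.1, -0.1, 2.9]
```

```bash
python3 -m creep '[[0,[-1,0,0],[0,0,0]],[0,[-1,0,0],[0,0,0]],[0,[-3,0,0],[0,0,0]],[0,[-20,0,0],[0,0,0]],[0,[-30,0,0],[0,0,0]],[0,[-30,0,0],[0,0,0]],[0,[0,40,0],[0,0,0]],[0,[0,40,0],[0,0,0]],[0,[0,40,0],[0,0,0]],[0,[0,40,0],[0,0,0]]]'
python3 -m creep '[[0,[0,40,0],[0,0,0]],[0,[0,30,0],[0,0,0]],[0,[0,0,0],[0,0,0]],[0,[0,0,0],[0,0,0]],[0,[0,0,0],[0,0,0]]]'
python3 - <<'E'
from m import *
a=np.ascontiguousarray(bot.get_image('top')[:,:,::-1]);b=np.ascontiguousarray(bot.get_image('scene')[:,:,::-1])
cv2.imwrite('pics/z.png',cv2.resize(np.hstack([a,b]),(800,300),interpolation=cv2.INTER_AREA))
E
```

```text
clock: 25.87
tool_pos: [0.4977, 0.1169, 0.2297]
eef_rot: [[0.001, -0.47, 0.883], [0.0, 0.883, 0.47], [-1.0, -0.0, 0.001]]
wrist_force: [0.8, 0.8, -0.0]
width: 0.0003
clock: 26.28
tool_pos: [0.4659, 0.177, 0.2293]
eef_rot: [[0.0, -0.471, 0.882], [-0.001, 0.882, 0.471], [-1.0, -0.001, -0.0]]
wrist_force: [-0.4, -0.9, 0.6]
width: 0.0005
```

View pics/z.png

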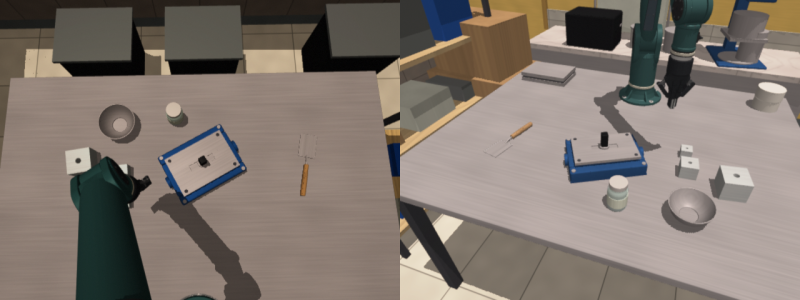

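The pin stands upright in the slot, at top (203,161) and scene (604,138) in the half-size picture. The arm is clear, and the bowl, jar and spatula are where they were. Handing in.

```bash
python3 - <<'E'
from rig import bot
print(bot.close_job())
E
```

```text
the job is handed in; nothing more can be done
None
```

The pin is fully home in the socket and released, and I handed the job in at about 26 s of the 72 s allowed. The hand-in gives no verdict.

**What I did:** I took the pin from the 60 mm holder and landed its nose in the slot. I touched both slot walls to centre it, then felt along the slot. The nose dropped into the socket about 1 mm to the slot_right side of the slot's middle. I pressed it through the steady follower force of about 6 N until the collar pushed on the cover. The total push peaked at about 12 N, against the 30 N limit. Then I let go and backed off.

**Last checks:**
- **Height:** a light touch of about 3 N with closed fingers met the handle top at about 124 mm, which is what a flush collar gives. From there only the cover's spring resisted.
- **Pictures:** the pin stands upright, the arm is clear, and the bowl, jar and spatula look unmoved.

**What disagreed:**
- **Cover sinking:** when I pressed the nose on what should be the fixed bar, with 4 to 5 N, the cover sank about 1.6 mm. It sank again under the follower's load, and came back up each time. I did not find out why.
- **Final image:** the overlay puts the collar and handle about 1 px (2 to 3 mm) from where they should be. That is within the camera's accuracy, so I relied on the touch check.

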